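Pile the tapered blanks flat and weight them

TASK

Finish the pile of tapered blanks on the base board: lay the long wedge from the sloping rest squarely on top of the long one already there, turned end for end so that the top comes out level, then lay the two short wedges centrally on top, crosswise to the long ones, the second again end for end on the first. Last, set the steel weight level on the middle of the pile, lengthwise along the short wedges. Every wedge goes base down, the pile stays on its board, and the bottle, sanding block and brush are left alone.

Things in the scene. Friction and masses are not known exactly. Their poses are not given: they have to be found in the camera images.
- long_a_mid (a point): Centre of a loose plain wood wedge, 140 mm long, 45 wide, 30 thick at one end, 14 at the other; flat base, ends square to it, upper face slopes. 97 g. Point: half-way along and across, 11 mm above the base. x from thick to thin end along the base, z up from the base. Starts level, base down, on the middle of the base board, lengthwise: first of the pile.
- long_a_thin (a point): Middle of the thin end face of that first long wedge, 70 mm along its x from its centre.
- long_b_mid (a point): Centre of a loose plain wood wedge, 140 mm long, 45 wide, 30 thick at one end, 14 at the other; flat base, ends square to it, upper face slopes. 97 g. Point: half-way along and across, 11 mm above the base. x from thick to thin end along the base, z up from the base. Starts base down on the sloping rest, thick end against the lip, z leaning 25 degrees. The only long one there.
- long_b_thin (a point): Middle of the thin end face of that second long wedge, 70 mm along its x from its centre.
- short_c_mid (a point): Centre of a loose plain wood wedge, 110 mm long, 45 wide, 30 thick at one end, 14 at the other; flat base, ends square to it, upper face slopes. 76 g. Point: half-way along and across, 11 mm above the base. x from thick to thin end along the base, z up from the base. Starts base down on the sloping rest, thick end against the lip, z leaning 25 degrees.
- short_c_thin (a point): Middle of the thin end face of that short wedge, 55 mm along its x from its centre.
- short_d_mid (a point): Centre of a loose plain wood wedge, 110 mm long, 45 wide, 30 thick at one end, 14 at the other; flat base, ends square to it, upper face slopes. 76 g. Point: half-way along and across, 11 mm above the base. x from thick to thin end along the base, z up from the base. Starts base down on the sloping rest, thick end against the lip, z leaning 25 degrees. Same as the other short one.
- short_d_thin (a point): Middle of the thin end face of that short wedge, 55 mm along its x from its centre.
- base_board: Fixed grey laminated board 170 x 140 x 12 mm lying on the bench, on which the pile is built (x along its 170 mm side, z up). Origin: centre of its underside, on the bench.
- weight_grip (a point): Press weight: steel plate 100 x 60 x 8 mm, lying flat on the bench, with an upright grip bar 60 mm long, 12 mm thick and 28 mm high along its middle. Loose, about 530 g. This point is the middle of the grip bar, 22 mm above the plate's underside; x along the plate's and the bar's length, y across the bar, z up.
- rest: Fixed wooden sloping rest, 270 mm wide (y). Its face rises along its x at 25 degrees from a 10 mm lip at the lower edge (at x = -70 mm, 35 mm above the bench) to 102 mm high. Three wedges lie on it side by side, 90 mm between centres, in varying order, pointing up the slope. Origin: on the bench under its middle.
- glue_bottle: White glue bottle, 56 mm across, 150 mm tall, standing; leave alone. Origin: centre of its underside.
- sanding_block: Cork sanding block 100 x 55 x 34 mm; leave alone. Origin: centre of its underside.
- bench_brush: Flat bench brush, 200 x 42 x 20 mm, lying on the bench between the robot and the sloping rest; leave alone. Origin: centre of its underside, x to the bristles.
Mind the look-alikes: they are no part of the job. Leave any pink or red look-alike of the part that bears short_c_mid alone.

How it is judged:
On the way, in this order (a step that is already met when the one before it is completed fails the run):
1. the second long wedge lies released on the first, end for end (horizontal distance between long_a_mid and base_board below 0.035 m and angle between long_a_mid's own z axis and vertical below 0.05 rad and x of long_b_mid in the frame of long_a_mid between -0.02 and 0.02 m and y of long_b_mid in the frame of long_a_mid between -0.02 and 0.02 m and z of long_b_mid in the frame of long_a_mid between 0.017 and 0.029 m and angle between the x axis of long_b_mid and the x axis of long_a_mid, either way round below 0.26 rad and angle between long_b_mid's own z axis and vertical below 0.21 rad and x of long_b_thin in the frame of long_a_mid below -0.042 m and contact force between the fingers and long_b below 0.1 N and linear speed of long_b below 0.02 m/s), for 0.2 s.
2. a short wedge lies released and level across the long pair (((x of short_c_mid in the frame of long_a_mid between -0.02 and 0.02 m and y of short_c_mid in the frame of long_a_mid between -0.02 and 0.02 m and z of short_c_mid in the frame of long_a_mid between 0.038 and 0.051 m and angle between the x axis of short_c_mid and the x axis of long_a_mid, either way round above 1.31 rad and angle between short_c_mid's own z axis and vertical below 0.07 rad and contact force between the fingers and short_c below 0.1 N and linear speed of short_c below 0.02 m/s) or (x of short_d_mid in the frame of long_a_mid between -0.02 and 0.02 m and y of short_d_mid in the frame of long_a_mid between -0.02 and 0.02 m and z of short_d_mid in the frame of long_a_mid between 0.038 and 0.051 m and angle between the x axis of short_d_mid and the x axis of long_a_mid, either way round above 1.31 rad and angle between short_d_mid's own z axis and vertical below 0.07 rad and contact force between the fingers and short_d below 0.1 N and linear speed of short_d below 0.02 m/s))), for 0.2 s.
3. the other short wedge lies released on it, end for end (((x of short_c_mid in the frame of long_a_mid between -0.02 and 0.02 m and y of short_c_mid in the frame of long_a_mid between -0.02 and 0.02 m and z of short_c_mid in the frame of long_a_mid between 0.038 and 0.051 m and angle between the x axis of each of short_c_mid, short_d_mid and the x axis of long_a_mid, either way round above 1.31 rad and angle between short_c_mid's own z axis and vertical below 0.07 rad and x of short_d_mid in the frame of long_a_mid between -0.02 and 0.02 m and y of short_d_mid in the frame of long_a_mid between -0.02 and 0.02 m and z of short_d_mid in the frame of long_a_mid between 0.059 and 0.074 m and angle between short_d_mid's own z axis and vertical below 0.21 rad and x of short_d_thin in the frame of short_c_mid below -0.033 m and contact force between the fingers and short_d below 0.1 N and linear speed of short_d below 0.02 m/s) or (x of short_d_mid in the frame of long_a_mid between -0.02 and 0.02 m and y of short_d_mid in the frame of long_a_mid between -0.02 and 0.02 m and z of short_d_mid in the frame of long_a_mid between 0.038 and 0.051 m and angle between the x axis of each of short_d_mid, short_c_mid and the x axis of long_a_mid, either way round above 1.31 rad and angle between short_d_mid's own z axis and vertical below 0.07 rad and x of short_c_mid in the frame of long_a_mid between -0.02 and 0.02 m and y of short_c_mid in the frame of long_a_mid between -0.02 and 0.02 m and z of short_c_mid in the frame of long_a_mid between 0.059 and 0.074 m and angle between short_c_mid's own z axis and vertical below 0.21 rad and x of short_c_thin in the frame of short_d_mid below -0.033 m and contact force between the fingers and short_c below 0.1 N and linear speed of short_c below 0.02 m/s))), for 0.2 s.
At the end, for the whole second after the job is handed in: At rest on the board: long pair end for end; short pair end for end, crosswise on it; weight on top along the short pair, level within 4 degrees. Wedge centres within 20 mm of the first wedge's (along and across), weight 25 mm, directions 15 degrees; first wedge within 35 mm of board centre (horizontal distance between long_a_mid and base_board below 0.035 m and angle between long_a_mid's own z axis and vertical below 0.05 rad and x of long_b_mid in the frame of long_a_mid between -0.02 and 0.02 m and y of long_b_mid in the frame of long_a_mid between -0.02 and 0.02 m and z of long_b_mid in the frame of long_a_mid between 0.017 and 0.029 m and angle between the x axis of long_b_mid and the x axis of long_a_mid, either way round below 0.26 rad and angle between long_b_mid's own z axis and vertical below 0.21 rad and x of long_b_thin in the frame of long_a_mid below -0.042 m and ((x of short_c_mid in the frame of long_a_mid between -0.02 and 0.02 m and y of short_c_mid in the frame of long_a_mid between -0.02 and 0.02 m and z of short_c_mid in the frame of long_a_mid between 0.038 and 0.051 m and angle between the x axis of each of short_c_mid, short_d_mid and the x axis of long_a_mid, either way round above 1.31 rad and angle between short_c_mid's own z axis and vertical below 0.07 rad and x of short_d_mid in the frame of long_a_mid between -0.02 and 0.02 m and y of short_d_mid in the frame of long_a_mid between -0.02 and 0.02 m and z of short_d_mid in the frame of long_a_mid between 0.059 and 0.074 m and angle between short_d_mid's own z axis and vertical below 0.21 rad and x of short_d_thin in the frame of short_c_mid below -0.033 m) or (x of short_d_mid in the frame of long_a_mid between -0.02 and 0.02 m and y of short_d_mid in the frame of long_a_mid between -0.02 and 0.02 m and z of short_d_mid in the frame of long_a_mid between 0.038 and 0.051 m and angle between the x axis of each of short_d_mid, short_c_mid and the x axis of long_a_mid, either way round above 1.31 rad and angle between short_d_mid's own z axis and vertical below 0.07 rad and x of short_c_mid in the frame of long_a_mid between -0.02 and 0.02 m and y of short_c_mid in the frame of long_a_mid between -0.02 and 0.02 m and z of short_c_mid in the frame of long_a_mid between 0.059 and 0.074 m and angle between short_c_mid's own z axis and vertical below 0.21 rad and x of short_c_thin in the frame of short_d_mid below -0.033 m)) and z of weight_grip in the frame of long_a_mid between 0.092 and 0.11 m and horizontal distance between weight_grip and long_a_mid below 0.025 m and angle between weight_grip's own z axis and vertical below 0.07 rad and angle between the x axis of weight_grip and the x axis of long_a_mid, either way round above 1.27 rad and linear speed of each of long_a, long_b, short_c, short_d, weight below 0.02 m/s); the robot touches nothing.
It fails at once if the glue bottle is shifted more than 30 mm (distance of glue_bottle from where it was at the start of the episode above 0.03 m).
It fails at once if the sanding block is shifted more than 30 mm (distance of sanding_block from where it was at the start of the episode above 0.03 m).
It fails at once if the bench brush is shifted more than 30 mm (distance of bench_brush from where it was at the start of the episode above 0.03 m).
It also fails if it takes over 72 s, if anything falls off the work surface, if the arm or the gripper's body presses on something with over 40 N, if the wrist force passes 120 N, or if a joint passes its speed limit or range.

ROBOT

A 6-joint arm with a two-finger parallel gripper is mounted at the origin on the work surface. World frame = base frame: x ahead of the robot, y to its left, z up, the work surface at z = 0. Lengths are in m, angles in rad, forces in N, time in s.
With the tool pointing down it reaches from about 0.425 to 0.95 m from the base axis. Payload 3.5 kg.
Tool frame: the origin (TCP) lies between the finger pads; the fingertips stand 25 mm ahead of it and the grasp point (between the pads) lies 6 mm ahead of it (manip.tcp_to_tips is the distance from the TCP to the fingertips, in m); z points along the fingers, y is the line along which they close (so a half turn about z gives the same grasp; the last joint's range is limited). The gripper opens to 85 mm and grips with 20 to 120 N. Pads are 22 mm wide; open, the fingers measure 114 mm over their backs; the gripper's body (76 mm by 85 mm) begins 54 mm behind the grasp point. The pads swing forward as they close: fully open they stand 13 mm farther back than shut.
Start: joints at [-1.323, 0.286, 1.577, -0, 1.279, -0.15], TCP at [0.262, -0.622, 0.256] pointing down, gripper open.
Joint ranges: [-2.77, 2.77], [-0.9, 2.22], [0.21, 2.48], [-1.53, 4.67], [0.24, 2.81], [-2.84, 2.84]. Speed limits (rad/s): [2.79, 2.79, 3.14, 3.14, 3.14, 3.14].

INTERFACE

Orientations are given as a unit quaternion [x, y, z, w].
In Python, from rig import manip gives the robot as it stands.
- The arm moves only by the shell command python3 -m creep 'ROWS' [FORCE]. ROWS is JSON, a list of rows, each a list of 7 numbers: the turn, a rotation vector about the tool's x, y, z each as a share of 180 degrees, from -1 to 1, then the shift along the tool's x, y, z each as a share of 100 mm, from -1 to 1, then the closure in counts, from 0 (fully open) to 255 (shut). In form: [[ax, ay, az, dx, dy, dz, jaw], ...]. A call has 1 to 8 rows; each row shifts and turns the commanded pose from where the row before left it, along the tool's axes as they then stand; what a row does not reach is not made up. A row lasts 1/10 s, in which the tool goes at most 50 mm and 8.59 degrees, less where a joint would pass 70% of its speed; a pose out of reach is approached as far as the arm can. A call with a number of a shift or a turn outside -1 to 1 is refused whole. A call with a gripper value outside its range is refused whole. The fingers move at their own pace and stop on an object; FORCE is the grip in N (left out, the last holds). Time passes only in rows, so rows that do not move let the fingers close. It gives the time, the measured TCP pose, the force, the opening and the grip force at its end, in the units of the state.
- manip.read_state(): the state, without advancing time (a new reading comes with each control period).
- manip.read_camera(name): name is "scene" or "side" or "wrist"; returns a dict with "img" (480x640x3 uint8, blue, green, red), "fx", "fy", "cx", "cy" (pixels), "pose" (4x4, takes a point from camera to world coordinates); the wrist camera has in their place "tool_from_camera" (4x4, takes a point from camera to tool coordinates, whose origin is the TCP and whose axes are the flange's). Camera axes: x right, y down, z forward; pixel columns grow to the right and rows downward; lengths in m; the calibration is good to about 2 mm. A picture is of the moment at which its call begins: read the wrist's pose just before it. There is no depth.
- manip.finish_job(): hands the job in; it is judged then, once.
Trained networks look in the newest picture that a camera, given by its name, has taken for a name from the list of things; names that differ only in an ending like _2 or _b are one class to them, and where a whole thing is asked for, a point or a joint stands for the part that bears it (a point fixed in the world has none). Each returns a list of dicts, best first, with "conf" (0 to 1); they miss things now and then, are a little off and sometimes report something else, mostly with a low value. They report only what shows in the picture. A call takes as long as a camera call. They do not tell look-alikes from the thing itself.
- manip.search_frame(camera, target): "location" ([column, row] as shares, 0 to 1, of the picture: columns of its width, rows of its height, amid what is visible of it).
- manip.tip_of(camera, target): "location" ([column, row] as shares, 0 to 1, of the picture: columns of its width, rows of its height: a listed point, or the origin of a listed thing).
The state is a dict: "time_s": time; "qpos": joint angles; "dq": joint speeds; "tau": joint torques, N m; "ee_pos": TCP position; "eef_rot": TCP orientation; "contact_force": force on the tool from outside, world axes, zero at the start; "wrist_torque": the same for the moment, N m; "gripper_width": finger opening in m; "grip_force": force on a finger pad.
Only numpy, scipy, OpenCV 4.12 (cv2) and the standard library are available. Lean on these libraries where they do the work, as an engineer would, in place of code of your own. Each camera call takes 0.05 s, during which the arm holds its last target. There are 200 camera calls.

## Working session

There is one attempt and no reset: what is moved stays moved. The work goes in short steps, Python scripts to look and compute and a shell command to move; the robot and the scene stay as the last step left them, time stands still between calls to the robot, and variables do not carry over. Pictures are saved under pics/ and viewed, at most 10 in all, crops included, and the job is handed in when it is done.

```bash
ls; mkdir -p pics
cat > h.py <<'E'
import numpy as np, cv2
from rig import manip
from scipy.spatial.transform import Rotation as R
def cam(n):
    s=manip.read_state(); c=manip.read_camera(n)
    if n=="wrist":
        T=np.eye(4);T[:3,:3]=R.from_quat(s["eef_rot"]).as_matrix();T[:3,3]=s["ee_pos"]
        c["pose"]=T@np.array(c["tool_from_camera"])
    c["pose"]=np.array(c["pose"]);return c
def ray(c,loc):
    u,v=loc[0]*640,loc[1]*480
    d=c["pose"][:3,:3]@np.array([(u-c["cx"])/c["fx"],(v-c["cy"])/c["fy"],1]);return c["pose"][:3,3],d/np.linalg.norm(d)
def atz(c,loc,z):
    o,d=ray(c,loc);return o+d*(z-o[2])/d[2]
def proj(c,p):
    q=np.linalg.inv(c["pose"])@np.append(p,1);return np.array([c["fx"]*q[0]/q[2]+c["cx"],c["fy"]*q[1]/q[2]+c["cy"]])
def tri(rs):
    A=sum(np.eye(3)-np.outer(d,d) for o,d in rs);b=sum((np.eye(3)-np.outer(d,d))@o for o,d in rs);return np.linalg.solve(A,b)
def rel(pos,Rm):
    "rows in tool axes from the measured pose to target"
    s=manip.read_state();R0=R.from_quat(s["eef_rot"])
    return (R0.inv()*R.from_matrix(Rm)).as_rotvec()/np.pi, R0.inv().apply(np.array(pos)-s["ee_pos"])/0.1
E
python3 - <<'E'
from h import *
np.set_printoptions(precision=3,suppress=True)
im=[]
for n in("scene","side"):
    c=cam(n);cv2.imwrite(f"pics/{n}0.png",c["img"]);print(n,c["pose"][:3,3],c["pose"][:3,2])
    for t in["long_a_mid","long_a_thin","short_c_mid","short_c_thin","base_board","weight_grip","rest","glue_bottle","sanding_block","bench_brush"]:
        for k in manip.tip_of(n,t)[:6]:
            l=np.array(k["location"]);print(t,round(k["conf"],2),(l*[640,480]).round(),atz(c,l,0.0)[:2])
E
```

```text
pics
scene [1.288 0.552 0.829] [-0.627 -0.474 -0.618]
long_a_mid 0.76 [305. 219.] [ 0.447 -0.126]
long_a_thin 0.68 [297. 239.] [ 0.526 -0.091]
short_c_mid 0.85 [420. 394.] [0.747 0.385]
short_c_mid 0.81 [414. 282.] [0.486 0.234]
short_c_mid 0.73 [484. 273.] [0.361 0.355]
short_c_mid 0.69 [484. 332.] [0.533 0.425]
short_c_thin 0.77 [460. 263.] [0.36  0.295]
short_c_thin 0.69 [403. 295.] [0.541 0.234]
short_c_thin 0.67 [440. 412.] [0.759 0.432]
short_c_thin 0.6 [518. 343.] [0.52  0.492]
base_board 0.75 [301. 224.] [ 0.47 -0.12]
base_board 0.38 [369. 292.] [0.577 0.165]
weight_grip 0.82 [219. 200.] [ 0.522 -0.387]
rest 0.94 [374. 291.] [0.569 0.173]
glue_bottle 0.69 [256. 305.] [ 0.763 -0.02 ]
sanding_block 0.75 [189. 250.] [ 0.724 -0.286]
sanding_block 0.21 [348. 247.] [0.474 0.038]
bench_brush 0.7 [406. 251.] [0.401 0.164]
side [ 0.441 -1.019  1.12 ] [ 0.076  0.703 -0.707]
long_a_mid 0.81 [291. 292.] [ 0.471 -0.085]
long_a_mid 0.67 [314. 222.] [0.551 0.17 ]
long_a_mid 0.55 [324. 379.] [ 0.532 -0.341]
long_a_thin 0.93 [325. 288.] [ 0.56  -0.076]
long_a_thin 0.5 [295. 290.] [ 0.482 -0.081]
short_c_mid 0.97 [248. 184.] [0.363 0.357]
short_c_mid 0.72 [302. 162.] [0.534 0.457]
short_c_mid 0.67 [371. 167.] [0.753 0.414]
short_c_mid 0.65 [313. 180.] [0.561 0.361]
short_c_thin 0.86 [300. 155.] [0.531 0.495]
short_c_thin 0.8 [248. 194.] [0.361 0.305]
short_c_thin 0.64 [376. 159.] [0.777 0.459]
short_c_thin 0.61 [331. 179.] [0.62  0.366]
base_board 0.66 [299. 300.] [ 0.489 -0.112]
base_board 0.22 [340. 195.] [0.64  0.283]
weight_grip 0.76 [329. 380.] [ 0.544 -0.347]
rest 0.76 [324. 220.] [0.582 0.178]
glue_bottle 0.62 [401. 268.] [ 0.768 -0.022]
sanding_block 0.69 [403. 359.] [ 0.719 -0.304]
sanding_block 0.57 [321. 287.] [ 0.549 -0.072]
bench_brush 0.77 [259. 231.] [0.393 0.144]
```

Run:
```python
import cv2
a=cv2.imread("pics/scene0.png")[130:430,150:550];cv2.imwrite("pics/s1.png",cv2.resize(a,(800,600),interpolation=3))
a=cv2.imread("pics/side0.png")[130:430,180:580];cv2.imwrite("pics/s2.png",cv2.resize(a,(800,600),interpolation=3))
```

```text
(no output)
```

View pics/s1.png

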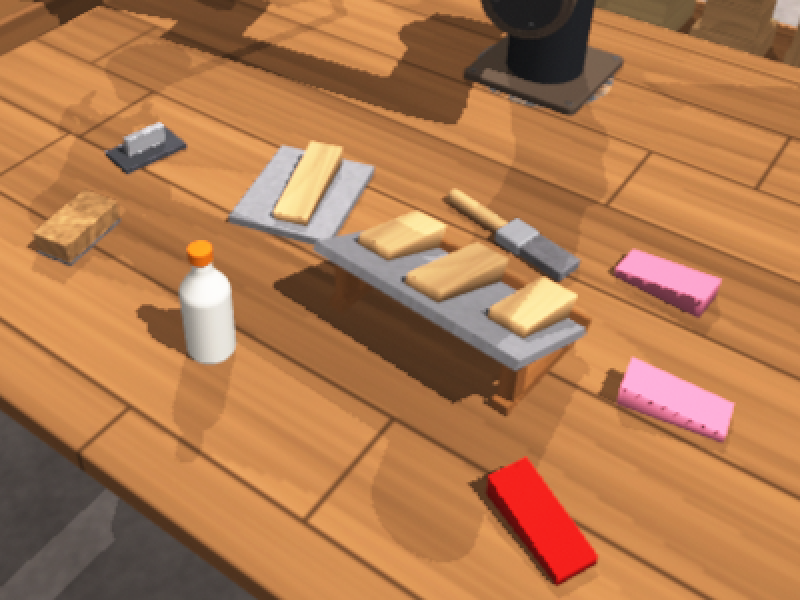

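View pics/s2.png

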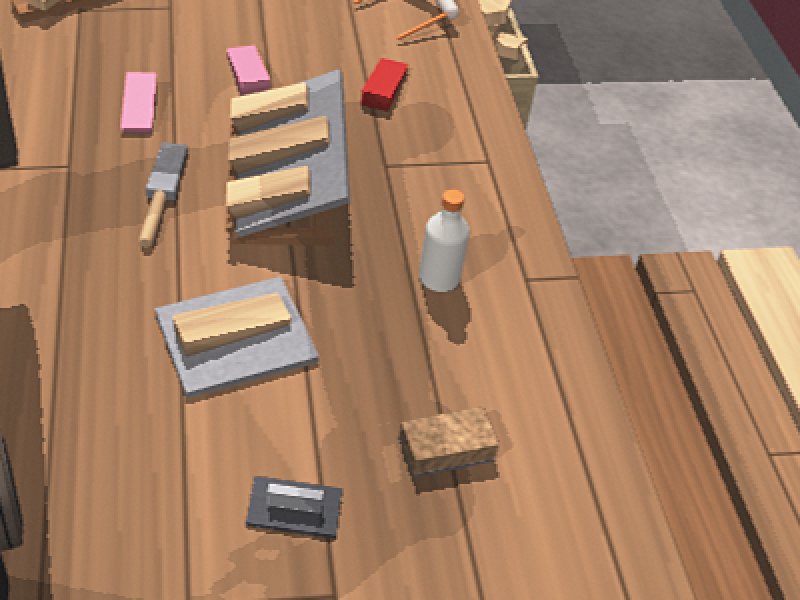

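The scene is clear. The three wooden wedges on the grey rest are a short one at side px (314,225), the long one in the middle at (319,201) and another short one at (314,182). In the scene view the far short one is at (416,282). The pink pieces at side (250,181) and (304,164) and the red one at (372,172) lie on the bench, so they are the look-alikes. The first long wedge is on the board at (296,292), and the weight is at (327,381).

```bash
cat >> h.py <<'E'
np.set_printoptions(precision=3,suppress=True)
def M(z,y):
    "tool frame from z and approx y"
    z=np.array(z,float);z/=np.linalg.norm(z);y=np.array(y,float);y-=z*(y@z);y/=np.linalg.norm(y);return np.stack([np.cross(y,z),y,z],1)
E
python3 - <<'E'
from h import *
s=manip.read_state();print(R.from_quat(s["eef_rot"]).as_matrix(),s["gripper_width"],s["contact_force"])
a=cam("scene");b=cam("side");w=cam("wrist");print(w["tool_from_camera"],w["fx"])
S=np.array([640,480])
def t(p,q):return tri([ray(a,np.array(p)/S),ray(b,np.array(q)/S)])
for n,p,q in[("amid",(305,219),(291,292)),("athin",(297,239),(325,288)),("far",(416,282),(313,181)),("w",(219,200),(329,380)),("board",(301,224),(299,300)),("rest",(374,291),(324,220)),("longb",(379,264),(319,201)),("near",(351,247),(314,225))]:print(n,t(p,q))
for z in((0,0,-1),):
  for y in((0,1,0),(0,-1,0)):print(rel((.47,.17,.36),M(z,y)))
E
```

```text
[[ 0.922  0.387  0.   ]
 [ 0.387 -0.922  0.   ]
 [ 0.     0.    -1.   ]] 0.08562708485069444 [0.126 0.186 0.467]
[[-0.001 -0.966 -0.259  0.066]
 [ 1.    -0.001 -0.001  0.001]
 [ 0.    -0.259  0.966 -0.118]
 [ 0.     0.     0.     1.   ]] 421.70221709429234
amid [ 0.471 -0.106  0.025]
athin [ 0.55  -0.081  0.014]
far [0.555 0.266 0.074]
w [ 0.542 -0.36   0.022]
board [ 0.485 -0.115  0.009]
rest [0.577 0.175 0.006]
longb [0.562 0.174 0.079]
near [0.542 0.086 0.071]
(array([ 0.   , -0.   , -0.873]), array([ 4.991, -6.496, -1.037]))
(array([-0.   , -0.   ,  0.127]), array([ 4.991, -6.496, -1.037]))
```

```bash
python3 -m creep '[[0,0,0,0.32,-0.27,-0.06,0],[0,0,0,0.32,-0.27,-0.06,0],[0,0,0,0.32,-0.27,-0.06,0],[0,0,0,0.32,-0.27,-0.06,0],[0,0,0,0.32,-0.27,-0.06,0],[0,0,0,0.32,-0.27,-0.06,0],[0,0,0,0.32,-0.27,-0.06,0],[0,0,0,0.32,-0.27,-0.06,0]]' 60
python3 -m creep '[[0,0,0,0.32,-0.27,-0.06,0],[0,0,0,0.32,-0.27,-0.06,0],[0,0,0,0.32,-0.27,-0.06,0],[0,0,0,0.32,-0.27,-0.06,0],[0,0,0,0.32,-0.27,-0.06,0],[0,0,0,0.32,-0.27,-0.06,0],[0,0,0,0.32,-0.27,-0.06,0],[0,0,0,0.32,-0.27,-0.06,0]]'
python3 -m creep '[[0,0,0,0.32,-0.27,-0.06,0],[0,0,0,0.32,-0.27,-0.06,0],[0,0,0.0425,0,0,0,0],[0,0,0.0425,0,0,0,0],[0,0,0.042,0,0,0,0],[0,0,0,0,0,0,0],[0,0,0,0,0,0,0]]'
python3 - <<'E'
from h import *
s=manip.read_state();print(s["ee_pos"],s["qpos"],R.from_quat(s["eef_rot"]).as_matrix()[:,0])
c=cam("wrist");cv2.imwrite("pics/w0.png",c["img"])
for t,z in[("long_a_mid",.023),("long_a_thin",.019),("short_c_mid",.068),("short_c_thin",.09),("base_board",0),("rest",0)]:
    for k in manip.tip_of("wrist",t)[:5]:
        l=np.array(k["location"]);print(t,round(k["conf"],2),(l*[640,480]).round(),atz(c,l,z)[:2])
E
```

```text
time_s: 2.05
ee_pos: [0.4143, -0.3224, 0.3048]
eef_rot: [0.98, 0.197, 0.0, 0.0]
contact_force: [0.1, -0.7, -0.3]
gripper_width: 0.0855
grip_force: 0.0
time_s: 2.85
ee_pos: [0.5667, -0.0239, 0.3529]
eef_rot: [0.98, 0.198, 0.0, 0.0]
contact_force: [1.0, -0.4, 0.5]
gripper_width: 0.0856
grip_force: 0.0
time_s: 3.55
ee_pos: [0.6042, 0.0489, 0.3643]
eef_rot: [1.0, 0.001, 0.0, -0.0]
contact_force: [0.2, -0.3, 0.3]
gripper_width: 0.085
grip_force: 0.0
[0.604 0.049 0.364] [-0.086  0.074  1.625  0.     1.443  1.483] [1.    0.002 0.   ]
long_a_mid 0.6 [454. 298.] [ 0.483 -0.103]
long_a_mid 0.37 [192. 177.] [0.622 0.191]
long_a_mid 0.3 [217. 217.] [0.579 0.167]
long_a_thin 0.63 [439. 242.] [ 0.55  -0.082]
short_c_mid 0.82 [ 0. 53.] [0.739 0.342]
short_c_mid 0.76 [ 87. 386.] [0.395 0.313]
short_c_mid 0.75 [111. 245.] [0.558 0.265]
short_c_thin 0.62 [ 97. 201.] [0.608 0.261]
base_board 0.27 [392.  40.] [ 0.763 -0.023]
rest 0.86 [217. 218.] [0.573 0.172]
```

View pics/w0.png

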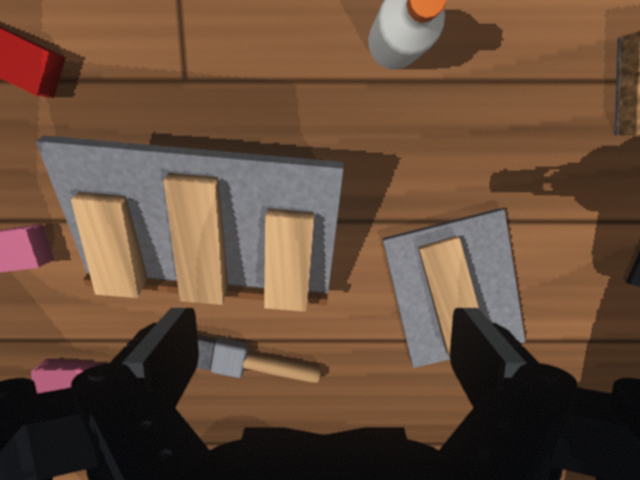

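The view is clear. The rest wedges' thick ends are near px row 300, with centres at (108,245) short, (197,240) long and (288,260) short. The first long wedge runs from (440,242) downwards on the grey board. I'll fit the models to these corners.

```bash
cat > fit.py <<'E'
from h import *
from scipy.optimize import least_squares
c=cam("wrist")
def Rz(a):return R.from_euler("z",a).as_matrix()
tilt=R.from_euler("y",-25,degrees=True).as_matrix()
W=[(140,0,[(165,175),(217,178),(179,301),(226,304)]),(110,.09,[(73,195),(125,198),(94,295),(143,298)]),(110,-.09,[(265,211),(314,213),(264,307),(306,310)])]
def mid(L,y,p):
    s=np.array([-.070,y,.035])+tilt@np.array([L/2000,0,.011]);return Rz(p[2])@s+[p[0],p[1],0]
def f(p):
    r=[]
    for i,(L,y,px) in enumerate(W):
        m=mid(L,y+p[3+i],p)
        for q,(a,b,z) in zip(px,[(1,1,-.011),(1,-1,-.011),(-1,1,.019),(-1,-1,.019)]):
            r+=list(proj(c,m+Rz(p[2])@tilt@np.array([a*L/2000,b*.0225,z]))-q)
    return r+list(np.array(p[3:])*300)
s=least_squares(f,[.577,.175,0,0,0,0],loss="soft_l1");p=s.x
print(p,np.abs(s.fun).reshape(-1)[:24].round(1))
for i,(L,y,_) in enumerate(W):print("mid",L,y,mid(L,y+p[3+i],p))
# board + long a
def g(p):
    r=[]
    for q,(a,b) in zip([(383,240),(506,209),(526,340),(414,367)],[(1,1),(1,-1),(-1,-1),(-1,1)]):
        r+=list(proj(c,np.array([p[0],p[1],.012])+Rz(p[2])@np.array([a*.085,b*.07,0]))-q)
    for q,(x,y,z) in zip([(420,247),(459,238)],[(.07,.0225,0),(.07,-.0225,0)]):
        r+=list(proj(c,np.array([p[3],p[4],.012])+Rz(p[5])@np.array([x,y,z]))-q)
    # right top edge point lies on the line
    A=[proj(c,np.array([p[3],p[4],.012])+Rz(p[5])@np.array(v)) for v in[(-.07,-.0225,.030),(.07,-.0225,.014)]]
    d=(A[1]-A[0])/np.linalg.norm(A[1]-A[0]);e=np.array([477,306])-A[0]
    return r+[d[0]*e[1]-d[1]*e[0]]
s=least_squares(g,[.48,-.11,.2,.48,-.105,.2]);print("board,a",s.x,s.fun.round(1))
E
python3 fit.py
```

```text
[ 0.575  0.174 -0.079 -0.     0.    -0.   ] [1.7 1.1 0.9 0.3 1.  1.2 3.9 1.2 3.7 1.  0.8 0.4 0.8 1.1 5.8 1.1 1.1 2.7
 1.3 1.1 0.1 1.2 0.1 1.1]
mid 140 0 [0.564 0.175 0.075]
mid 110 0.09 [0.557 0.266 0.068]
mid 110 -0.09 [0.543 0.086 0.068]
board,a [ 0.486 -0.11   0.26   0.479 -0.103  0.256] [ 1.  -0.2 -1.1 -0.3 -0.2  0.6  0.3 -0.2  0.4  0.3 -0.2 -0.3  0.2]
```

```bash
cat >> h.py <<'E'
def Rz(a):return R.from_euler("z",a).as_matrix()
tilt=R.from_euler("y",-25,degrees=True).as_matrix()
YR,YA=-.079,.256
def pick(mid,h,half=False,back=0):
    W=Rz(YR)@tilt;z=W[:,2];x=W[:,0]*(-1 if half else 1)
    T=np.stack([x,np.cross(-z,x),-z],1);return np.array(mid)+z*(h-.011+back),T
E
python3 - <<'E'
from h import *
p,T=pick((.564,.175,.075),.025,back=.08);r,t=rel(p,T);print(p,r,t)
E
```

```text
[0.524 0.178 0.16 ] [-0.005  0.139  0.024] [-0.8   -1.292  2.041]
```

```bash
python3 -m creep '[[0,0,0,-0.133,-0.215,0.34,75],[0,0,0,-0.133,-0.215,0.34,75],[0,0,0,-0.133,-0.215,0.34,75],[0,0,0,-0.133,-0.215,0.34,75],[0,0,0,-0.133,-0.215,0.34,75],[0,0,0,-0.133,-0.215,0.34,75]]' 60
python3 -m creep '[[-0.001,0.035,0.006,0,0,0,75],[-0.001,0.035,0.006,0,0,0,75],[-0.001,0.035,0.006,0,0,0,75],[-0.001,0.035,0.006,0,0,0,75],[0,0,0,0,0,0,75],[0,0,0,0,0,0,75]]'
python3 - <<'E'
from h import *
p,T=pick((.564,.175,.075),.025);r,t=rel(p,T);print(r,t)
c=cam("wrist");cv2.imwrite("pics/w1.png",c["img"])
for t in("long_b_mid","long_b_thin","short_c_mid"):
    for k in manip.tip_of("wrist",t)[:3]:print(t,round(k["conf"],2),np.array(k["location"])*[640,480])
for m in((.564,.175,.075),np.array((.564,.175,.075))+Rz(YR)@tilt@np.array([.07,0,-.004]),(.557,.266,.068),(.543,.086,.068)):print(proj(c,m))
E
```

```text
time_s: 4.55
ee_pos: [0.5241, 0.1788, 0.1593]
eef_rot: [1.0, -0.001, 0.0, -0.0]
contact_force: [0.3, 0.4, -0.8]
gripper_width: 0.0603
grip_force: 0.0
time_s: 5.15
ee_pos: [0.5246, 0.1781, 0.1606]
eef_rot: [0.975, -0.038, 0.217, 0.006]
contact_force: [0.5, 0.1, -0.4]
gripper_width: 0.0602
grip_force: 0.0
[-0.002 -0.001  0.   ] [-0.005  0.004  0.803]
long_b_mid 0.87 [324.288 260.784]
long_b_thin 0.82 [327.488 123.408]
short_c_mid 0.72 [32.704 49.008]
short_c_mid 0.71 [157.824 286.512]
[323.628 262.62 ]
[323.663 124.617]
[156.113 290.226]
[492.085 290.319]
```

View pics/w1.png

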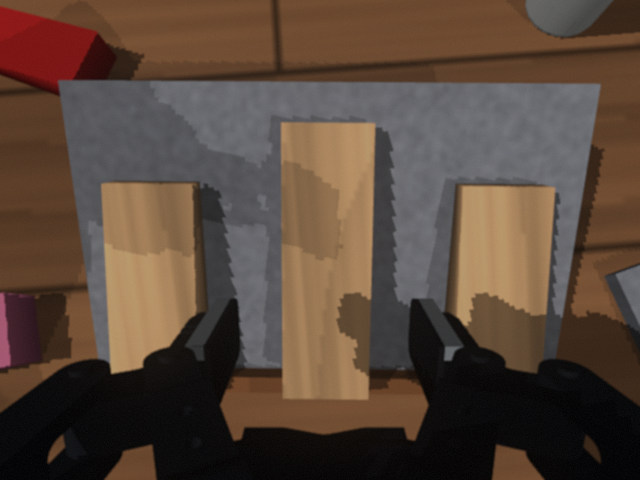

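The crop confirms it. The long wooden wedge, px (326,260), sits centred between the fingers. The shorts flank it at (155,287) and (500,287).

```bash
python3 -m creep '[[0,0,0,0,0.01,0.3,75],[0,0,0,0,0,0.25,75],[0,0,0,0,0,0.15,75],[0,0,0,0,0,0.1,75],[0,0,0,0,0,0,75]]' 50
python3 -m creep '[[0,0,0,0,0,0,255],[0,0,0,0,0,0,255],[0,0,0,0,0,0,255],[0,0,0,0,0,0,255],[0,0,0,0,0,0,255]]' 50
python3 -m creep '[[0,0,0,0,0,-0.1,255],[0,0,0,0,0,-0.2,255],[0,0,0,0,0,-0.4,255],[0,0,0,0,0,-0.4,255],[0,0,0,0,0,0,255]]'
python3 - <<'E'
from h import *
s=manip.read_state();print(s["qpos"])
# target over pile: long_b x reversed, tilt following a's slope; grip offset: TCP 25mm above base mid
al=np.arctan2(16,140)
Ra=Rz(YA);xb=-(Ra@np.array([np.cos(al),0,-np.sin(al)]));zb=Ra@np.array([np.sin(al),0,np.cos(al)])
# b base centre rests on a's top middle: z=.012+.022
base=np.array([.479,-.103,.034]);T=np.stack([xb,np.cross(-zb,xb),-zb],1)
tgt=base+zb*.025
# level tool first, keep place
print("level",rel(s["ee_pos"],M((0,0,-1),T[:,1]*-1))[0])
print("target",tgt,rel(tgt,T)); print(T, R.from_quat(s["eef_rot"]).as_matrix())
print("world delta",tgt-s["ee_pos"])
E
```

```text
time_s: 5.85
ee_pos: [0.5586, 0.1743, 0.0867]
eef_rot: [0.975, -0.038, 0.217, 0.007]
contact_force: [0.6, -0.1, 0.0]
gripper_width: 0.0602
grip_force: 0.0
time_s: 6.35
ee_pos: [0.5588, 0.1748, 0.0887]
eef_rot: [0.975, -0.038, 0.219, 0.006]
contact_force: [-1.8, 0.2, 3.6]
gripper_width: 0.0439
grip_force: 52.8
time_s: 6.85
ee_pos: [0.5129, 0.1788, 0.194]
eef_rot: [0.974, -0.038, 0.223, 0.005]
contact_force: [0.8, -0.4, 0.2]
gripper_width: 0.0441
grip_force: 52.4
[ 0.195 -0.122  2.176 -0.181  0.659  1.962]
level [ 0.022 -0.142 -0.104]
target [ 0.482 -0.102  0.059] (array([-0.249, -0.022,  0.86 ]), array([-0.668,  2.836,  1.156]))
[[-0.961 -0.253 -0.11 ]
 [-0.252  0.967 -0.029]
 [ 0.114  0.    -0.994]] [[ 0.898 -0.076  0.434]
 [-0.071 -0.997 -0.027]
 [ 0.435 -0.007 -0.901]]
world delta [-0.031 -0.281 -0.135]
```

```bash
python3 -m creep '[[0,-0.036,0,0,0,0,255],[0,-0.036,0,0,0,0,255],[0,-0.036,0,0,0,0,255],[0,-0.035,0,0,0,0,255],[0,0,0,-0.01,0.4,0,255],[0,0,0,-0.01,0.4,0,255],[0,0,0,-0.01,0.4,0,255],[0,0,0,-0.01,0.4,0,255]]' | grep -E "pos|rot|force"
python3 -m creep '[[0,0,0,-0.01,0.4,0,255],[0,0,0,-0.01,0.4,0,255],[0,0,0,-0.02,0.43,0,255],[0,0,-0.046,0,0,0,255],[0,0,-0.046,0,0,0,255],[0,0,-0.046,0,0,0,255],[0,0,-0.046,0,0,0,255],[0,0,-0.046,0,0,0,255]]'| grep -E "pos|rot|force"
python3 -m creep '[[0,0,-0.046,0,0,0,255],[0,0,-0.046,0,0,0,255],[0,0,-0.046,0,0,0,255],[0,0,-0.046,0,0,0,255],[0,0,-0.046,0,0,0,255],[0,0,-0.046,0,0,0,255],[0,0,-0.046,0,0,0,255],[0,0,-0.046,0,0,0,255]]'| grep -E "pos|rot|force"
python3 -m creep '[[0,0,-0.046,0,0,0,255],[0,0,-0.046,0,0,0,255],[0,0,-0.046,0,0,0,255],[0,0,-0.046,0,0,0,255],[0,0,-0.046,0,0,0,255],[0,0,-0.046,0,0,0,255],[0,0,-0.046,0,0,0,255],[0,0,-0.046,0,0,0,255]]'| grep -E "pos|rot|force"
python3 -m creep '[[0,0,-0.046,0,0,0,255],[0,0,-0.046,0,0,0,255],[0,0,-0.046,0,0,0,255],[0,0,0,0,0,0,255],[0,0,0,0,0,0,255]]'
cat >> h.py <<'E'
def put(base,yaw,slope,half=False,h=.0255,up=0):
    "wedge base centre, wedge x yaw, slope>0: wedge x rises; half: tool x opposite to wedge x"
    x=Rz(yaw)@np.array([np.cos(slope),0,np.sin(slope)]);z=Rz(yaw)@np.array([-np.sin(slope),0,np.cos(slope)])
    if half:x=-x
    T=np.stack([x,np.cross(-z,x),-z],1);return np.array(base)+z*(h+0)+[0,0,up],T
E
python3 - <<'E'
from h import *
s=manip.read_state();print(s["qpos"])
p,T=put((.479,-.103,.034),YA+np.pi,np.arctan2(16,140),up=.03);print(p,rel(p,T))
c=cam("side");cv2.imwrite("pics/sd1.png",cv2.resize(c["img"][200:400,200:440],(720,600),interpolation=3))
c=cam("wrist");cv2.imwrite("pics/w2.png",c["img"])
E
```

```text
ee_pos: [0.4944, 0.0174, 0.1857]
eef_rot: [0.999, -0.038, -0.006, -0.002]
contact_force: [1.4, -0.1, -1.1]
grip_force: 52.3
ee_pos: [0.4813, -0.1035, 0.1852]
eef_rot: [0.947, 0.32, -0.004, -0.005]
contact_force: [0.4, -0.0, -1.5]
grip_force: 52.4
ee_pos: [0.4813, -0.1034, 0.1852]
eef_rot: [0.619, 0.786, -0.001, -0.006]
contact_force: [0.4, 0.1, 0.4]
grip_force: 52.4
ee_pos: [0.4813, -0.1034, 0.1853]
eef_rot: [0.089, 0.996, 0.002, -0.006]
contact_force: [-0.4, 0.1, -1.6]
grip_force: 52.4
time_s: 10.55
ee_pos: [0.4816, -0.1035, 0.1857]
eef_rot: [-0.123, 0.992, 0.003, -0.005]
contact_force: [0.3, -0.3, -1.6]
gripper_width: 0.0443
grip_force: 52.3
[-0.418 -0.043  2.074  0.001  1.122 -2.236]
[ 0.482 -0.102  0.089] (array([ 0.003,  0.033, -0.003]), array([-0.013,  0.004,  0.963]))
```

View pics/w2.png

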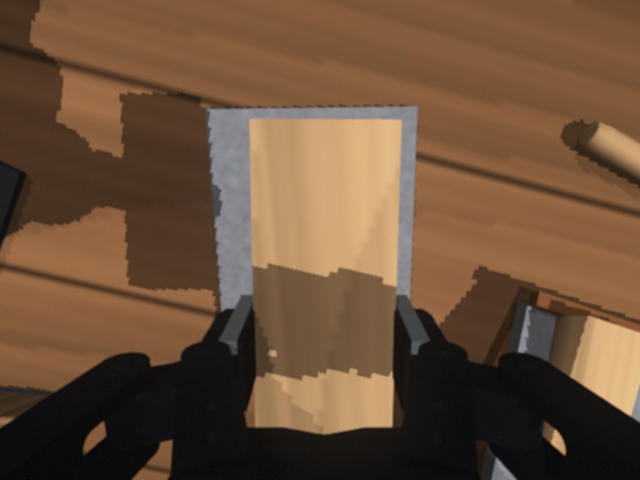

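The long wedge is held straight, with its thin end at px (325,120), and is lined up with the board below. I'll lower it now.

```bash
python3 -m creep '[[0.003,0.033,-0.003,0,0,0,255],[0,0,0,0,0,0.3,255],[0,0,0,0,0,0.3,255],[0,0,0,0,0,0.2,255],[0,0,0,0,0,0.1,255],[0,0,0,0,0,0,255],[0,0,0,0,0,0,255]]'
python3 - <<'E'
from h import *
p,T=put((.479,-.103,.034),YA+np.pi,np.arctan2(16,140));print(p,rel(p,T))
c=cam("scene");a=c["img"][170:270,240:370]
d=cam("side");b=d["img"][240:340,230:360]
cv2.imwrite("pics/p1.png",cv2.resize(np.hstack([a,b]),(780,300),interpolation=3))
E
```

```text
time_s: 11.35
ee_pos: [0.4732, -0.1067, 0.0978]
eef_rot: [-0.129, 0.99, -0.009, -0.054]
contact_force: [0.1, -0.2, -0.9]
gripper_width: 0.0438
grip_force: 52.3
[ 0.482 -0.102  0.059] (array([-0.001,  0.001,  0.001]), array([-0.136,  0.022,  0.372]))
```

View pics/p1.png

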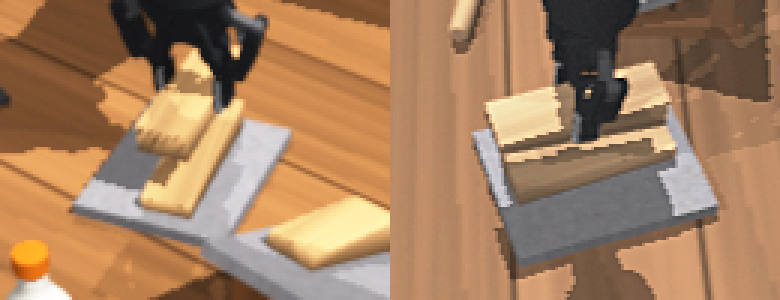

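```bash
python3 -m creep '[[0,0,0,-0.136,0.02,0,255],[0,0,0,0,0,0.2,255],[0,0,0,0,0,0.1,255],[0,0,0,0,0,0.04,255],[0,0,0,0,0,0,255]]'
python3 - <<'E'
from h import *
p,T=put((.479,-.103,.034),YA+np.pi,np.arctan2(16,140));print(p,rel(p,T))
E
python3 -m creep '[[0,0,0,0,0,0.03,255],[0,0,0,0,0,0,255]]'
```

```text
time_s: 11.95
ee_pos: [0.4816, -0.1019, 0.0616]
eef_rot: [-0.129, 0.99, -0.008, -0.055]
contact_force: [0.5, -0.3, -1.4]
gripper_width: 0.0437
grip_force: 52.3
[ 0.482 -0.102  0.059] (array([-0.001,  0.001,  0.001]), array([-0.003, -0.004,  0.022]))
time_s: 12.15
ee_pos: [0.4822, -0.1025, 0.0605]
eef_rot: [-0.129, 0.99, -0.009, -0.054]
contact_force: [0.3, 1.7, 5.3]
gripper_width: 0.0441
grip_force: 53.2
```

```bash
python3 -m creep '[[0,0,0,0,0,0,75],[0,0,0,0,0,0,75],[0,0,0,0,0,0,75],[0,0,0,0,0,-0.3,75],[0,0,0,0,0,-0.4,75],[0,0,0,0,0,-0.4,75],[0,0,0,0,0,-0.4,75],[0,0,0,0,0,0,75]]'
python3 - <<'E'
from h import *
c=cam("scene");a=c["img"][170:270,240:370]
d=cam("side");b=d["img"][240:340,230:360]
w=cam("wrist")["img"]
im=np.hstack([cv2.resize(np.vstack([a,b]),(390,600),interpolation=3),cv2.resize(w,(400,300)).repeat(1,0) if 0 else np.vstack([cv2.resize(w,(400,300)),np.zeros((300,400,3),np.uint8)])])
cv2.imwrite("pics/p2.png",im)
S=manip.read_state();print(S["qpos"])
for n in("scene","side"):
  for t in("long_b_mid","long_b_thin"):
    for k in manip.tip_of(n,t)[:3]:print(n,t,round(k["conf"],2),np.array(k["location"])*[640,480])
E
```

```text
time_s: 12.95
ee_pos: [0.5008, -0.0988, 0.2146]
eef_rot: [-0.129, 0.99, -0.011, -0.049]
contact_force: [-0.3, 0.5, 0.3]
gripper_width: 0.0604
grip_force: 0.0
[-0.364  0.012  1.982 -0.07   1.24  -2.169]
scene long_b_mid 0.68 [303.232 215.184]
scene long_b_thin 0.68 [315.008 196.08 ]
side long_b_mid 0.69 [292.288 285.408]
side long_b_mid 0.63 [404.672 356.4  ]
side long_b_thin 0.78 [265.088 292.896]
```

View pics/p2.png

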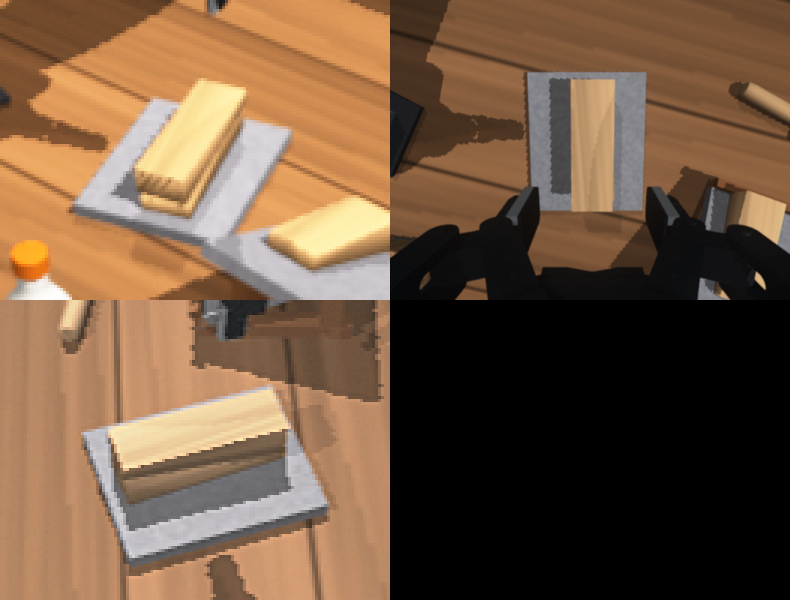

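Run:
```python
from h import *
a=cam("scene");b=cam("side");S=np.array([640,480])
for p,q in(((303.2,215.2),(292.3,285.4)),((315,196.1),(265.1,292.9))):print(tri([ray(a,np.array(p)/S),ray(b,np.array(q)/S)]))
p,T=pick((.543,.086,.068),.028,half=True,back=.09);r,t=rel(p,T);print(p,r,np.linalg.norm(r)*180,t)
```

```text
[ 0.477 -0.103  0.044]
[ 0.405 -0.125  0.053]
[0.498 0.09  0.165] [ 0.017 -0.173  0.108] 36.85716774328439 [-0.538  1.803  0.354]
```

```bash
python3 -m creep '[[0,0,0,-0.108,0.36,0.07,75],[0,0,0,-0.108,0.36,0.07,75],[0,0,0,-0.108,0.36,0.07,75],[0,0,0,-0.108,0.36,0.07,75],[0,0,0,-0.108,0.36,0.07,75]]' |grep pos
python3 -m creep '[[0.0034,-0.0346,0.0216,0,0,0,75],[0.0034,-0.0346,0.0216,0,0,0,75],[0.0034,-0.0346,0.0216,0,0,0,75],[0.0034,-0.0346,0.0216,0,0,0,75],[0.0034,-0.0346,0.0216,0,0,0,75],[0,0,0,0,0,0,75],[0,0,0,0,0,0,75]]'
python3 - <<'E'
from h import *
p,T=pick((.543,.086,.068),.028,half=True);r,t=rel(p,T);print(r,t,manip.read_state()["qpos"])
c=cam("wrist")
for t in("short_c_mid","short_c_thin"):
    for k in manip.tip_of("wrist",t)[:3]:print(t,round(k["conf"],2),np.array(k["location"])*[640,480])
m=np.array((.543,.086,.068));print(proj(c,m),proj(c,m+Rz(YR)@tilt@np.array([.055,0,-.004])))
g=c["img"];cv2.imwrite("pics/w3.png",g)
# wood vs grey along a row through the wedge
for row in(300,):print(g[row,200:440:8].tolist())
E
```

```text
ee_pos: [0.4986, 0.0905, 0.1658]
time_s: 14.6
ee_pos: [0.4987, 0.0892, 0.1664]
eef_rot: [0.038, 0.976, -0.008, 0.216]
contact_force: [0.2, 0.4, 0.6]
gripper_width: 0.0602
grip_force: 0.0
[ 0. -0.  0.] [0.012 0.003 0.909] [-0.011 -0.184  2.282 -0.05   0.609 -1.469]
short_c_thin 0.84 [619.52  339.696]
short_c_thin 0.37 [447.168 216.48 ]
[325.54  250.162] [325.408 336.847]
[[49, 75, 110], [52, 79, 114], [52, 51, 52], [55, 54, 54], [17, 19, 21], [47, 68, 97], [94, 102, 121], [142, 136, 137], [139, 134, 134], [79, 76, 77], [80, 78, 77], [110, 154, 193], [101, 142, 180], [107, 150, 188], [113, 159, 199], [123, 171, 212], [109, 152, 193], [105, 146, 184], [112, 156, 196], [108, 152, 192], [112, 154, 194], [115, 111, 112], [115, 112, 112], [119, 115, 115], [130, 125, 124], [119, 115, 113], [119, 115, 113], [24, 24, 24], [58, 56, 55], [64, 62, 59]]
```

```bash
python3 -m creep '[[0,0,0,0.01,0,0.35,75],[0,0,0,0,0,0.3,75],[0,0,0,0,0,0.16,75],[0,0,0,0,0,0.1,75],[0,0,0,0,0,0,75]]' 50|grep -E "pos|force"
python3 -m creep '[[0,0,0,0,0,0,255],[0,0,0,0,0,0,255],[0,0,0,0,0,0,255],[0,0,0,0,0,0,255],[0,0,0,0,0,0,255]]' 50
python3 - <<'E'
from h import *
s=manip.read_state();W=Rz(YR)@tilt;print((s["ee_pos"]-np.array((.543,.086,.068)))@W+[0,0,.011])
E
python3 -m creep '[[0,0,0,0,0,-0.1,255],[0,0,0,0,0,-0.2,255],[0,0,0,0,0,-0.4,255],[0,0,0,0,0,-0.4,255],[0,0,0,0,0,0,255]]'
python3 - <<'E'
from h import *
s=manip.read_state()
Rl=M((0,0,-1),R.from_quat(s["eef_rot"]).as_matrix()[:,1]);print("level",rel(s["ee_pos"],Rl)[0])
base=np.array([.479,-.103,.056]);p,T=put(base,YA-np.pi/2,0,half=True,h=.028,up=.05)
print(p,p-s["ee_pos"],"in level frame",Rl.T@(p-s["ee_pos"])/.1,"then turn",R.from_matrix(Rl.T@T).as_rotvec()/np.pi)
E
```

```text
ee_pos: [0.5367, 0.0859, 0.0825]
contact_force: [-0.7, -1.1, 0.4]
grip_force: 0.0
time_s: 15.75
ee_pos: [0.5369, 0.0862, 0.0846]
eef_rot: [0.039, 0.975, -0.008, 0.218]
contact_force: [-2.3, 0.1, 3.5]
gripper_width: 0.0437
grip_force: 52.2
[ 0.002 -0.     0.029]
time_s: 16.25
ee_pos: [0.4913, 0.0902, 0.1899]
eef_rot: [0.038, 0.974, -0.008, 0.222]
contact_force: [-0.3, -0.3, -0.8]
gripper_width: 0.0441
grip_force: 52.3
level [ 0.     0.143 -0.   ]
[ 0.479 -0.103  0.134] [-0.012 -0.193 -0.056] in level frame [-0.029 -1.936  0.559] then turn [0.    0.    0.393]
```

```bash
python3 -m creep '[[0,0.036,0,0,0,0,255],[0,0.036,0,0,0,0,255],[0,0.036,0,0,0,0,255],[0,0.035,0,0,0,0,255],[0,0,0,0,-0.387,0,255],[0,0,0,0,-0.387,0,255],[0,0,0,-0.01,-0.387,0,255],[0,0,0,-0.01,-0.387,0,255]]' |grep pos
python3 -m creep '[[0,0,0.0437,-0.01,-0.387,0,255],[0,0,0.0437,0,0,0,255],[0,0,0.0437,0,0,0,255],[0,0,0.0437,0,0,0,255],[0,0,0.0437,0,0,0,255],[0,0,0.0437,0,0,0,255],[0,0,0.0437,0,0,0,255],[0,0,0.0437,0,0,0,255]]'|grep pos
python3 -m creep '[[0,0,0.0437,0,0,0,255],[0,0,0,0,0,0,255],[0,0,0,0,0,0,255]]'
python3 - <<'E'
from h import *
base=np.array([.479,-.103,.056]);p,T=put(base,YA-np.pi/2,0,half=True,h=.029)
print(rel(p,T),manip.read_state()["qpos"])
E
```

```text
ee_pos: [0.4787, -0.0657, 0.1824]
ee_pos: [0.4769, -0.103, 0.1823]
time_s: 18.15
ee_pos: [0.4772, -0.1031, 0.1827]
eef_rot: [0.61, 0.792, -0.003, -0.006]
contact_force: [0.3, 0.5, -0.5]
gripper_width: 0.0435
grip_force: 52.2
(array([-0.004, -0.002,  0.001]), array([-0.009,  0.029,  0.976])) [-0.419 -0.049  2.086 -0.004  1.117 -0.677]
```

```bash
python3 -m creep '[[-0.004,-0.002,0,-0.01,0.03,0.3,255],[0,0,0,0,0,0.3,255],[0,0,0,0,0,0.2,255],[0,0,0,0,0,0.1,255],[0,0,0,0,0,0.03,255],[0,0,0,0,0,0,255],[0,0,0,0,0,0,255]]'
python3 - <<'E'
from h import *
base=np.array([.479,-.103,.056]);p,T=put(base,YA-np.pi/2,0,half=True,h=.029)
print(rel(p,T))
c=cam("side");d=cam("scene")
cv2.imwrite("pics/p3.png",np.hstack([cv2.resize(x,(400,400),interpolation=3) for x in(d["img"][160:260,240:340],c["img"][220:320,240:340])]))
E
```

```text
time_s: 18.85
ee_pos: [0.4816, -0.104, 0.0915]
eef_rot: [0.611, 0.792, 0.0, 0.003]
contact_force: [0.7, 0.9, -0.8]
gripper_width: 0.0436
grip_force: 52.2
(array([0.001, 0.001, 0.   ]), array([ 0.016, -0.023,  0.065]))
```

View pics/p3.png

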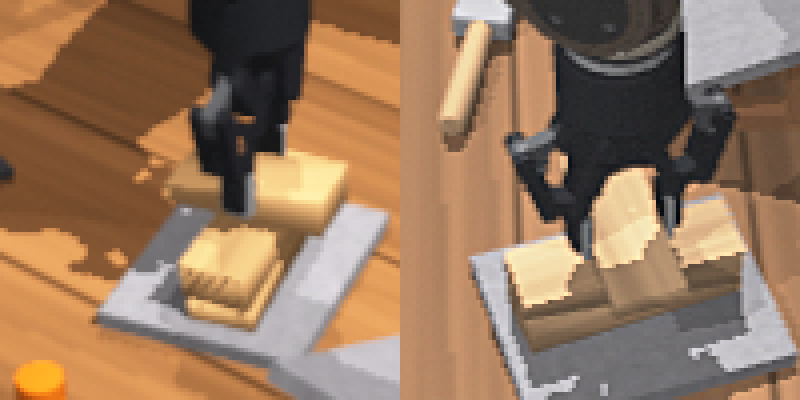

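The short wedge hangs level and crosswise just above the middle of the long pair. I'll set it down.

```bash
python3 -m creep '[[0,0,0,0.015,-0.02,0.03,255],[0,0,0,0,0,0.025,255],[0,0,0,0,0,0,255]]' |grep -E "pos|contact"
python3 -m creep '[[0,0,0,0,0,0.015,255],[0,0,0,0,0,0,255]]' |grep -E "pos|contact"
python3 -m creep '[[0,0,0,0,0,0.01,255],[0,0,0,0,0,0,255]]' |grep -E "pos|contact"
```

```text
ee_pos: [0.4783, -0.1026, 0.0847]
contact_force: [0.6, 0.6, -0.2]
ee_pos: [0.4787, -0.1028, 0.0846]
contact_force: [-4.4, 1.6, 8.3]
ee_pos: [0.479, -0.1029, 0.0845]
contact_force: [-5.8, 2.6, 12.3]
```

```bash
python3 -m creep '[[0,0,0,0,0,0,75],[0,0,0,0,0,0,75],[0,0,0,0,0,0,75],[0,0,0,0,0,-0.3,75],[0,0,0,0,0,-0.4,75],[0,0,0,0,0,-0.3,75],[0,0,0,0,0,0,75]]'
python3 - <<'E'
from h import *
a=cam("scene");b=cam("side");out={}
for c,n in((a,"scene"),(b,"side")):
    m=np.array([.479,-.103,.067]);print(n,"expected",proj(c,m))
    manip.read_camera(n)
    for t in("short_c_mid","short_c_thin"):
        for k in manip.tip_of(n,t)[:7]:
            q=np.array(k["location"])*[640,480]
            if np.linalg.norm(q-proj(c,m))<50:print(n,t,round(k["conf"],2),q);out.setdefault(t,[]).append(ray(c,k["location"]))
for t in out:
    if len(out[t])==2:print(t,tri(out[t]))
p,T=pick((.557,.266,.068),.028,back=.09);r,t=rel(p,T)
print(p,r,t)
E
```

```text
time_s: 20.35
ee_pos: [0.4809, -0.1037, 0.1872]
eef_rot: [0.611, 0.792, 0.001, 0.006]
contact_force: [0.1, -0.7, 0.2]
gripper_width: 0.0605
grip_force: 0.0
scene expected [303.542 208.045]
side expected [294.038 279.891]
[0.512 0.27  0.165] [-0.132  0.094  0.596] [3.509 1.274 0.156]
```

```bash
python3 -m creep '[[0,0,0,0.39,0.141,0.01,75],[0,0,0,0.39,0.141,0.01,75],[0,0,0,0.39,0.141,0.01,75],[0,0,0,0.39,0.141,0.01,75],[0,0,0,0.39,0.141,0.01,75],[0,0,0,0.39,0.141,0.01,75],[0,0,0,0.39,0.141,0.01,75],[0,0,0,0.39,0.141,0.01,75]]'|grep pos
python3 -m creep '[[0,0,0,0.39,0.141,0.01,75],[-0.0094,0.0067,0.0426,0,0,0,75],[-0.0094,0.0067,0.0426,0,0,0,75],[-0.0094,0.0067,0.0426,0,0,0,75],[-0.0094,0.0067,0.0426,0,0,0,75],[-0.0094,0.0067,0.0426,0,0,0,75],[-0.0094,0.0067,0.0426,0,0,0,75],[-0.0094,0.0067,0.0426,0,0,0,75]]'|grep pos
python3 -m creep '[[-0.0094,0.0067,0.0426,0,0,0,75],[-0.0094,0.0067,0.0426,0,0,0,75],[-0.0094,0.0067,0.0426,0,0,0,75],[-0.0094,0.0067,0.0426,0,0,0,75],[-0.0094,0.0067,0.0426,0,0,0,75],[-0.0094,0.0067,0.0426,0,0,0,75],[-0.0094,0.0067,0.0426,0,0,0,75],[0,0,0,0,0,0,75]]'
python3 - <<'E'
from h import *
p,T=pick((.557,.266,.068),.028);r,t=rel(p,T);print(r,t,manip.read_state()["qpos"])
c=cam("wrist")
for t in("short_c_mid","short_c_thin"):
    for k in manip.tip_of("wrist",t)[:3]:print(t,round(k["conf"],2),np.array(k["location"])*[640,480])
m=np.array((.557,.266,.068));print(proj(c,m),proj(c,m+Rz(YR)@tilt@np.array([.055,0,-.004])))
g=c["img"].astype(int);w=(g[:,:,2]-g[:,:,0]>40)
for r in(210,230):print(r,np.where(w[r,200:460])[0][[0,-1]]+200)
E
```

```text
ee_pos: [0.5079, 0.2296, 0.173]
ee_pos: [0.5118, 0.269, 0.1718]
time_s: 23.15
ee_pos: [0.5112, 0.2694, 0.1715]
eef_rot: [0.976, -0.039, 0.216, 0.009]
contact_force: [0.5, -0.6, -0.5]
gripper_width: 0.0606
grip_force: 0.0
[ 0.001  0.    -0.   ] [-0.021 -0.003  0.962] [ 0.384  0.017  2.086 -0.312  0.668  2.244]
short_c_mid 0.95 [ 90.816 318.48 ]
short_c_mid 0.94 [154.88  34.8 ]
short_c_mid 0.77 [327.68  250.512]
short_c_thin 0.87 [324.672 152.688]
short_c_thin 0.62 [ 14.016 337.2  ]
short_c_thin 0.56 [94.528 14.304]
[322.227 255.312] [322.025 156.678]
210 [200 367]
230 [200 366]
```

```bash
python3 -m creep '[[0,0,0,0,0.01,0.4,75],[0,0,0,0,0,0.3,75],[0,0,0,0,0,0.16,75],[0,0,0,0,0,0.1,75],[0,0,0,0,0,0,75]]' 50|grep -E "pos|force"
python3 -m creep '[[0,0,0,0,0,0,255],[0,0,0,0,0,0,255],[0,0,0,0,0,0,255],[0,0,0,0,0,0,255],[0,0,0,0,0,0,255]]' 50
python3 - <<'E'
from h import *
s=manip.read_state();W=Rz(YR)@tilt;print((s["ee_pos"]-np.array((.557,.266,.068)))@W+[0,0,.011])
E
python3 -m creep '[[0,0,0,0,0,-0.1,255],[0,0,0,0,0,-0.2,255],[0,0,0,0,0,-0.4,255],[0,0,0,0,0,-0.4,255],[0,0,0,0,0,-0.2,255],[0,0,0,0,0,0,255]]'
python3 - <<'E'
from h import *
s=manip.read_state()
Rl=M((0,0,-1),R.from_quat(s["eef_rot"]).as_matrix()[:,1]);print("level",rel(s["ee_pos"],Rl)[0])
# c's top at mid: .012+.022*3; its surface falls along its x (yaw YA-90), so d's x (YA+90) rises
base=np.array([.479,-.103,.078]);p,T=put(base,YA+np.pi/2,np.arctan2(16,110),h=.029,up=.03)
print(p,p-s["ee_pos"],"in level frame",Rl.T@(p-s["ee_pos"])/.1,"then turn",R.from_matrix(Rl.T@M((0,0,-1),T[:,1])).as_rotvec()/np.pi)
E
```

```text
ee_pos: [0.5524, 0.2642, 0.0843]
contact_force: [-0.2, 0.3, 0.2]
grip_force: 0.0
time_s: 24.3
ee_pos: [0.5528, 0.2652, 0.0869]
eef_rot: [0.975, -0.039, 0.217, 0.009]
contact_force: [-3.2, -0.8, 6.0]
gripper_width: 0.0436
grip_force: 53.2
[ 0.004 -0.001  0.03 ]
time_s: 24.9
ee_pos: [0.4981, 0.2703, 0.2077]
eef_rot: [0.975, -0.039, 0.22, 0.007]
contact_force: [-0.4, 0.3, -0.5]
gripper_width: 0.0439
grip_force: 52.5
level [-0.001 -0.141 -0.   ]
[ 0.48  -0.107  0.137] [-0.018 -0.377 -0.071] in level frame [0.122 3.776 0.71 ] then turn [-0.    -0.    -0.607]
```

```bash
python3 -m creep '[[0,-0.0353,0,0,0,0,255],[0,-0.0353,0,0,0,0,255],[0,-0.0353,0,0,0,0,255],[0,-0.0353,0,0,0,0,255],[0,0,0,0.014,0.42,0,255],[0,0,0,0.014,0.42,0,255],[0,0,0,0.014,0.42,0,255],[0,0,0,0.014,0.42,0,255]]'|grep pos
python3 -m creep '[[0,0,0,0.014,0.42,0,255],[0,0,0,0.014,0.42,0,255],[0,0,0,0.014,0.42,0,255],[0,0,0,0.014,0.42,0,255],[0,0,0,0.014,0.41,0,255],[0,0,-0.0467,0,0,0,255],[0,0,-0.0467,0,0,0,255],[0,0,-0.0467,0,0,0,255]]'|grep pos
python3 -m creep '[[0,0,-0.0467,0,0,0,255],[0,0,-0.0467,0,0,0,255],[0,0,-0.0467,0,0,0,255],[0,0,-0.0467,0,0,0,255],[0,0,-0.0467,0,0,0,255],[0,0,-0.0467,0,0,0,255],[0,0,-0.0467,0,0,0,255],[0,0,-0.0467,0,0,0,255]]'|grep pos
python3 -m creep '[[0,0,-0.0467,0,0,0,255],[0,0,-0.0467,0,0,0,255],[0,0,0,0,0,0,255],[0,0,0,0,0,0,255]]'
python3 - <<'E'
from h import *
base=np.array([.479,-.103,.078]);p,T=put(base,YA+np.pi/2,np.arctan2(16,110),h=.030,up=.03)
print(p,T,rel(p,T))
c=cam("side");d=cam("scene")
manip.read_state()
cv2.imwrite("pics/p4.png",np.hstack([cv2.resize(x,(400,400),interpolation=3) for x in(d["img"][150:250,250:350],c["img"][210:310,240:340])]))
E
```

```text
ee_pos: [0.4886, 0.0998, 0.2014]
ee_pos: [0.4788, -0.108, 0.2014]
ee_pos: [0.4788, -0.1074, 0.2015]
time_s: 27.7
ee_pos: [0.4791, -0.1074, 0.2022]
eef_rot: [0.613, 0.79, -0.002, -0.004]
contact_force: [0.3, -0.6, -1.1]
gripper_width: 0.0439
grip_force: 52.5
[ 0.48  -0.107  0.138] [[-0.251  0.967 -0.036]
 [ 0.957  0.253  0.139]
 [ 0.144  0.    -0.99 ]] (array([-0.002,  0.045, -0.001]), array([-0.003,  0.015,  0.645]))
```

View pics/p4.png

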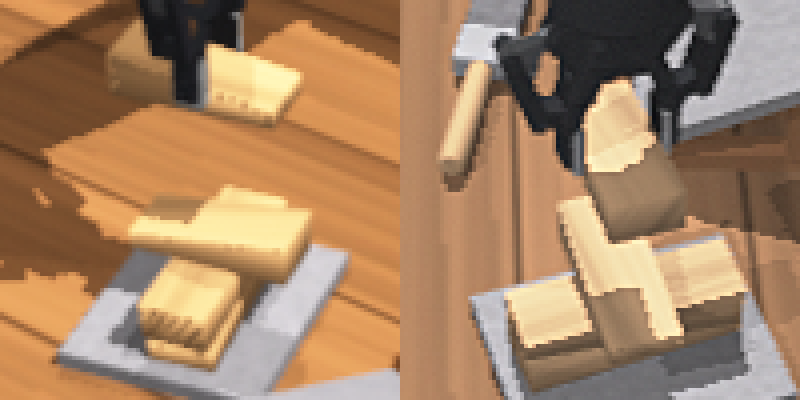

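The first short wedge lies crosswise with its thick end at +y, scene crop (300,245). The held one has its thin end there, so it is end for end. I'll tilt it and lower it.

```bash
python3 -m creep '[[-0.002,0.045,-0.001,0,0,0,255],[0,0,0,0,0.015,0.3,255],[0,0,0,0,0,0.2,255],[0,0,0,0,0,0.1,255],[0,0,0,0,0,0,255],[0,0,0,0,0,0,255]]'|grep -E "pos|contact"
python3 - <<'E'
from h import *
base=np.array([.479,-.103,.078]);p,T=put(base,YA+np.pi/2,np.arctan2(16,110),h=.030)
print(p,rel(p,T))
E
```

```text
ee_pos: [0.4794, -0.0989, 0.1448]
contact_force: [0.1, -0.3, -0.6]
[ 0.48  -0.107  0.108] (array([0.   , 0.001, 0.001]), array([-0.133, -0.015,  0.356]))
```

```bash
python3 -m creep '[[0,0,0,-0.133,-0.015,0,255],[0,0,0,0,0,0.15,255],[0,0,0,0,0,0.1,255],[0,0,0,0,0,0.06,255],[0,0,0,0,0,0,255],[0,0,0,0,0,0,255]]'|grep -E "pos|contact"
python3 -m creep '[[0,0,0,0,0,0.02,255],[0,0,0,0,0,0,255]]' |grep -E "pos|contact"
python3 -m creep '[[0,0,0,0,0,0.015,255],[0,0,0,0,0,0,255]]' |grep -E "pos|contact"
python3 - <<'E'
from h import *
base=np.array([.479,-.103,.078]);p,T=put(base,YA+np.pi/2,np.arctan2(16,110),h=.030)
print(p,rel(p,T))
E
```

```text
ee_pos: [0.48, -0.1077, 0.1118]
contact_force: [0.4, 0.5, 0.4]
ee_pos: [0.4799, -0.1073, 0.1098]
contact_force: [0.7, 0.3, -0.7]
ee_pos: [0.4796, -0.107, 0.1081]
contact_force: [0.5, 0.8, -0.5]
[ 0.48  -0.107  0.108] (array([0.   , 0.   , 0.001]), array([-0.003,  0.004,  0.003]))
```

```bash
for i in 1; do python3 -m creep '[[0,0,0,0,0,0.015,255],[0,0,0,0,0,0,255]]' |grep -E "pos|contact"; done
python3 -m creep '[[0,0,0,0,0,0.01,255],[0,0,0,0,0,0,255]]' |grep -E "pos|contact"
```

```text
ee_pos: [0.4798, -0.1071, 0.1078]
contact_force: [-2.5, 0.5, 5.5]
ee_pos: [0.4799, -0.1071, 0.1078]
contact_force: [-5.4, 0.6, 10.1]
```

```bash
python3 -m creep '[[0,0,0,0,0,0,75],[0,0,0,0,0,0,75],[0,0,0,0,0,0,75],[0,0,0,0,0,-0.2,75],[0,0,0,0,0,-0.4,75],[0,0,0,0,0,-0.4,75],[0,-0.045,0,0,0,0,75],[0,0,0,0,0,0,75]]'
python3 - <<'E'
from h import *
w=cam("wrist")
manip.read_state()
a=cam("scene");b=cam("side")
cv2.imwrite("pics/p5.png",np.hstack([cv2.resize(x,(400,400),interpolation=3) for x in(a["img"][150:250,250:350],b["img"][210:310,240:340])]))
print(rel((.542,-.36,.16),M((0,0,-1),Rz(np.radians(-5))@[0,-1,0])))
E
```

```text
time_s: 30.6
ee_pos: [0.4833, -0.1196, 0.206]
eef_rot: [0.609, 0.793, 0.001, 0.001]
contact_force: [-0.5, 0.2, -1.1]
gripper_width: 0.0605
grip_force: 0.0
(array([-0.002, -0.001,  0.61 ]), array([-2.475, -0.036,  0.419]))
```

View pics/p5.png

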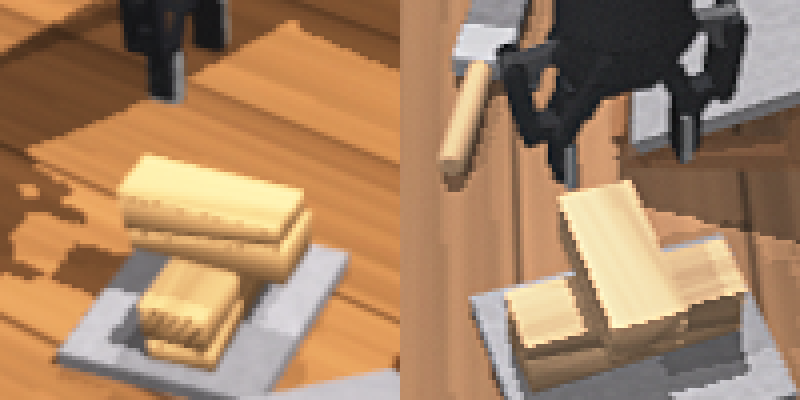

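The pile is complete and its top looks level. Next is the weight.

```bash
python3 -m creep '[[0,0,0,-0.41,0,0,75],[0,0,0,-0.41,0,0,75],[0,0,0,-0.41,0,0,75],[0,0,0,-0.41,0,0,75],[0,0,0,-0.41,0,0,75],[0,0,0,-0.42,-0.03,0,75],[0,0,0.047,0,0,0,75],[0,0,0.047,0,0,0,75]]'|grep pos
python3 -m creep '[[0,0,0.047,0,0,0,75],[0,0,0.047,0,0,0,75],[0,0,0.047,0,0,0,75],[0,0,0.047,0,0,0,75],[0,0,0.047,0,0,0,75],[0,0,0.047,0,0,0,75],[0,0,0.047,0,0,0,75],[0,0,0.047,0,0,0,75]]'|grep pos
python3 -m creep '[[0,0,0.047,0,0,0,75],[0,0,0.047,0,0,0,75],[0,0,0.047,0,0,0.2,75],[0,0,0,0,0,0.2,75],[0,0,0,0,0,0,75],[0,0,0,0,0,0,75]]'
python3 - <<'E'
from h import *
c=cam("wrist");S=manip.read_state();print(S["qpos"])
for k in manip.tip_of("wrist","weight_grip"):print(round(k["conf"],2),np.array(k["location"])*[640,480],atz(c,k["location"],.022))
g=c["img"].astype(int);sat=g.max(2)-g.min(2);v=g.max(2)
lab=((sat<22)).astype(np.uint8);lab[330:,:]=lab[330:,:]
n,L,st,ce=cv2.connectedComponentsWithStats(lab)
for i in range(1,n):
    if st[i,4]>800:
        m=L==i;print(st[i],ce[i],v[m].mean().round())
        ct=cv2.findContours(m.astype(np.uint8),0,2)[0];print(cv2.minAreaRect(max(ct,key=len)))
cv2.imwrite("pics/w5.png",c["img"])
E
```

```text
ee_pos: [0.5423, -0.3618, 0.2013]
ee_pos: [0.5424, -0.3601, 0.2017]
time_s: 32.95
ee_pos: [0.5425, -0.36, 0.1624]
eef_rot: [0.999, -0.045, -0.001, -0.002]
contact_force: [0.4, -0.4, -0.2]
gripper_width: 0.06
grip_force: 0.0
[-0.742  0.323  1.708  0.002  1.114  0.919]
0.82 [319.296 249.984] [ 0.536 -0.356  0.022]
[  269   161   109   155 12928] [321.155 237.147] 80.0
((321.9165954589844, 238.2299041748047), (93.42583465576172, 145.17726135253906), 7.853313446044922)
[    0   197   640   283 72971] [280.682 400.514] 29.0
((319.5, 338.0), (282.0, 639.0), 90.0)
```

```bash
python3 -m creep '[[0,0,0.0436,-0.06,-0.04,0,75],[0,0,0,0,0,0.3,75],[0,0,0,0,0,0.2,75],[0,0,0,0,0,0,75]]'|grep -E "pos|rot"
python3 - <<'E'
from h import *
c=cam("wrist");s=manip.read_state()
g=c["img"].astype(int);sat=g.max(2)-g.min(2)
n,L,st,ce=cv2.connectedComponentsWithStats((sat<22).astype(np.uint8))
for k in manip.tip_of("wrist","weight_grip")[:2]:print(round(k["conf"],2),np.array(k["location"])*[640,480],atz(c,k["location"],.022))
for i in range(1,n):
    if 3000<st[i,4]<60000:
        ct=cv2.findContours((L==i).astype(np.uint8),0,2)[0];print(cv2.minAreaRect(max(ct,key=len)))
print(s["ee_pos"],proj(c,np.append(s["ee_pos"][:2],.022)))
# bright bar top
m=(g.min(2)>140)&(sat<25);ys,xs=np.where(m[120:360,220:420]);print(len(xs),np.median(xs)+220,np.median(ys)+120,cv2.minAreaRect(np.stack([xs,ys],1).astype(np.float32)))
E
```

```text
ee_pos: [0.5364, -0.3544, 0.1118]
eef_rot: [0.994, -0.114, -0.002, -0.003]
0.76 [330.112 263.616] [ 0.535 -0.357  0.022]
((329.5, 247.5), (175.0, 115.0), 90.0)
[ 0.537 -0.355  0.114] [324.967 261.131]
1895 326.0 283.0 ((108.5, 147.5), (115.0, 23.0), 90.0)
```

```bash
python3 -m creep '[[0,0,0,0,0.01,0.3,75],[0,0,0,0,0.01,0.25,75],[0,0,0,0,0,0.13,75],[0,0,0,0,0,0.06,75],[0,0,0,0,0,0,75],[0,0,0,0,0,0,75]]' 80|grep -E "pos|force"
python3 -m creep '[[0,0,0,0,0,0,255],[0,0,0,0,0,0,255],[0,0,0,0,0,0,255],[0,0,0,0,0,0,255],[0,0,0,0,0,0,255],[0,0,0,0,0,0,255]]' 80
python3 -m creep '[[0,0,0,0,0,-0.1,255],[0,0,0,0,0,-0.2,255],[0,0,0,0,0,-0.4,255],[0,0,0,0,0,-0.4,255],[0,0,0,0,0,-0.4,255],[0,0,0,0,0,-0.3,255],[0,0,0,0,0,0,255]]'
python3 - <<'E'
from h import *
s=manip.read_state();T=M((0,0,-1),Rz(YA)@[1,0,0]);print(T)
print(s["qpos"],rel((.479,-.103,.17),T))
E
```

```text
ee_pos: [0.5381, -0.358, 0.0418]
contact_force: [-0.8, -0.2, -0.2]
grip_force: 0.0
time_s: 34.75
ee_pos: [0.5375, -0.3574, 0.041]
eef_rot: [0.994, -0.114, 0.0, -0.001]
contact_force: [-0.2, 1.2, 5.2]
gripper_width: 0.0103
grip_force: 80.3
time_s: 35.45
ee_pos: [0.5387, -0.3591, 0.2249]
eef_rot: [0.994, -0.114, 0.004, 0.002]
contact_force: [1.3, -2.0, -5.7]
gripper_width: 0.0102
grip_force: 79.0
[[-0.253  0.967  0.   ]
 [ 0.967  0.253  0.   ]
 [ 0.     0.    -1.   ]]
[-0.745  0.248  1.682  0.002  1.204  1.053] (array([ 0.003, -0.001, -0.654]), array([-1.164, -2.361,  0.534]))
```

```bash
python3 -m creep '[[0,0,0,-0.194,-0.394,0,255],[0,0,0,-0.194,-0.394,0,255],[0,0,0,-0.194,-0.394,0,255],[0,0,0,-0.194,-0.394,0,255],[0,0,0,-0.194,-0.394,0,255],[0,0,0,-0.194,-0.394,0,255],[0,0,-0.0467,0,0,0,255],[0,0,-0.0467,0,0,0,255]]'|grep pos
python3 -m creep '[[0,0,-0.0467,0,0,0,255],[0,0,-0.0467,0,0,0,255],[0,0,-0.0467,0,0,0,255],[0,0,-0.0467,0,0,0,255],[0,0,-0.0467,0,0,0,255],[0,0,-0.0467,0,0,0,255],[0,0,-0.0467,0,0,0,255],[0,0,-0.0467,0,0,0,255]]'|grep pos
python3 -m creep '[[0,0,-0.0467,0,0,0,255],[0,0,-0.0467,0,0,0,255],[0,0,-0.0467,0,0,0,255],[0,0,-0.0467,0,0,0,255],[0,0,0,0,0,0,255],[0,0,0,0,0,0,255]]'
python3 - <<'E'
from h import *
s=manip.read_state();T=M((0,0,-1),Rz(YA)@[1,0,0])
print(s["qpos"],rel((.479,-.103,.145),T))
E
```

```text
ee_pos: [0.4747, -0.0987, 0.2165]
ee_pos: [0.4751, -0.1002, 0.2165]
time_s: 37.65
ee_pos: [0.4758, -0.1005, 0.218]
eef_rot: [0.613, 0.79, 0.0, -0.003]
contact_force: [0.6, 0.7, -6.7]
gripper_width: 0.0104
grip_force: 79.7
[-0.418 -0.099  2.064  0.002  1.182 -0.671] (array([-0.001, -0.001, -0.001]), array([-0.035,  0.027,  0.73 ]))
```

```bash
python3 -m creep '[[-0.001,-0.001,-0.001,-0.03,0.03,0.3,255],[0,0,0,0,0,0.25,255],[0,0,0,0,0,0.1,255],[0,0,0,0,0,0.05,255],[0,0,0,0,0,0,255],[0,0,0,0,0,0,255]]'|grep -E "pos|rot|contact"
python3 -m creep '[[0,0,0,0,0,0.02,255],[0,0,0,0,0,0,255]]' |grep -E "pos|contact"
python3 -m creep '[[0,0,0,0,0,0.015,255],[0,0,0,0,0,0,255]]' |grep -E "pos|contact"
python3 - <<'E'
from h import *
s=manip.read_state();T=M((0,0,-1),Rz(YA)@[1,0,0]);print(rel((.479,-.103,.141),T))
E
```

```text
ee_pos: [0.4818, -0.1035, 0.1519]
eef_rot: [0.61, 0.792, 0.001, 0.003]
contact_force: [0.0, 0.0, -5.2]
ee_pos: [0.4814, -0.1033, 0.1494]
contact_force: [0.3, 0.8, -5.9]
ee_pos: [0.4809, -0.1031, 0.1472]
contact_force: [-1.2, -0.3, -6.9]
(array([0.001, 0.   , 0.001]), array([ 0.006, -0.019,  0.062]))
```

```bash
python3 -m creep '[[0,0,0,0,-0.015,0.02,255],[0,0,0,0,0,0.02,255],[0,0,0,0,0,0,255]]' |grep -E "pos|contact"
python3 -m creep '[[0,0,0,0,0,0.015,255],[0,0,0,0,0,0,255]]' |grep -E "pos|contact"
python3 -m creep '[[0,0,0,0,0,0.01,255],[0,0,0,0,0,0,255]]' |grep -E "pos|contact"
```

```text
ee_pos: [0.4792, -0.1034, 0.1426]
contact_force: [-0.2, -0.4, -6.0]
ee_pos: [0.4795, -0.1035, 0.1414]
contact_force: [-0.6, 0.7, -6.9]
ee_pos: [0.4795, -0.1035, 0.1405]
contact_force: [0.7, -0.3, -6.3]
```

```bash
python3 -m creep '[[0,0,0,0,0,0.01,255],[0,0,0,0,0,0,255]]' |grep -E "pos|contact"
python3 -m creep '[[0,0,0,0,0,0.01,255],[0,0,0,0,0,0,255]]' |grep -E "pos|contact"
```

```text
ee_pos: [0.4798, -0.1037, 0.1403]
contact_force: [-2.1, -0.0, -2.3]
ee_pos: [0.4799, -0.1038, 0.1402]
contact_force: [-4.7, 1.2, 4.8]
```

```bash
python3 -m creep '[[0,0,0,0,0,0,100],[0,0,0,0,0,0,75],[0,0,0,0,0,0,75],[0,0,0,0,0,-0.1,75],[0,0,0,0,0,-0.3,75],[0,0,0,0,0,-0.4,75],[0,0,0,0,0,-0.2,75],[0,0,0,0,0,0,75]]'
python3 - <<'E'
from h import *
r=[];m=np.array([.479,-.103,.122])
for n in("scene","side","wrist"):
    c=cam(n)
    for k in manip.tip_of(n,"weight_grip")[:2]:
        q=np.array(k["location"])*[640,480];print(n,round(k["conf"],2),q,proj(c,m))
        if np.linalg.norm(q-proj(c,m))<25:r.append(ray(c,k["location"]))
    if n=="wrist":
        g=c["img"].astype(int);sat=g.max(2)-g.min(2)
        for y0 in(150,):
            mm=(sat<22)&(np.arange(480)[:,None]>60)&(np.arange(480)[:,None]<330)
            nn,L,st,ce=cv2.connectedComponentsWithStats(mm.astype(np.uint8))
            for i in range(1,nn):
                if st[i,4]>3000:
                    ct=cv2.findContours((L==i).astype(np.uint8),0,2)[0];print(st[i],cv2.minAreaRect(max(ct,key=len)))
if len(r)>1:print(tri(r))
E
```

```text
time_s: 40.55
ee_pos: [0.4814, -0.1044, 0.2437]
eef_rot: [0.61, 0.792, 0.002, 0.006]
contact_force: [0.5, 0.1, -0.2]
gripper_width: 0.0608
grip_force: 0.0
scene 0.59 [299.2  190.32] [303.004 190.671]
scene 0.38 [303.808 214.176] [303.004 190.671]
side 0.75 [295.296 265.008] [293.765 264.659]
side 0.32 [295.104 277.776] [293.765 264.659]
wrist 0.58 [325.312 256.992] [324.248 248.833]
[  182   135   284   195 30223] ((323.5, 232.0), (194.0, 283.0), 90.0)
[ 0.484 -0.105  0.094]
```

```bash
python3 -c "
from rig import manip
print(manip.finish_job())"
```

```text
the job is handed in; nothing more can be done
None
```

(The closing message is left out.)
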